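# Load a jar tray through the sprung gate of the kiln bay

### The job

Stand the terracotta jar gently on the cork pad of the wooden tray. Then, without lifting the tray off the bench, slide it nose first through the orange sprung gate into the blue bay, press it firmly but gently against the red sprung stop pad inside (about 10 N on the pad beyond the drag of sliding, for half a second or so), and let go so that the tray stays resting against the pad with the gate shut behind it and the jar still standing. Never shove the tray hard against the gate, bay or stop, and leave the white and blue jars standing where they are.

Things in the scene. Friction and masses are not known exactly. Their poses are not given: they have to be found in the camera images.
- jar: Terracotta jar, 104 mm tall, 0.2 to 0.4 kg: foot 50 mm across, belly 66 mm across at 35 mm height, straight collar 40 mm across from 74 mm up to the top (grip it there). Starts upright in one of three places on a ware board (100 mm wide, 360 mm long, its length roughly along world y) whose top is 40 mm above the bench. Origin: centre of its underside; z up.
- jar_white: White jar of the same shape, on the ware board; a bystander. The three jars stand in a row along the board, about 115 mm apart.
- jar_blue: Blue jar of the same shape, on the ware board; a bystander.
- tray: Loose wooden tray on the bench before the gate, roughly in line with the bay; 160 mm long (x), 100 mm wide (y), 0.35 kg; walls 5 mm thick, 40 mm high; floor 6 mm thick. With the jar it slides at 4 to 11 N. Origin: centre of its underside. +x points to the nose at x = +80 mm (front face 46 mm wide, corners bevelled about 45 degrees); tail at -80 mm.
- pad (a point): Centre of the round flat cork pad (70 mm across) on the tray's floor, 22 mm ahead of the tray's origin and 6 mm above the bench.
- handle (a point): Grip point on the tray's upright dark fin handle, 58 mm behind the tray's origin and 85 mm above the bench. The fin is 14 mm thick along the tray's y, 30 mm long along its x and reaches 100 mm above the bench. Axes as the tray's.
- bay: Blue open-topped bay fixed on the bench, 50 mm high, no floor (the tray slides on the bench). Origin: on the bench under the middle of the shut gate; +x points into the bay, the way the tray goes. Gate posts (54 mm high) leave an opening 128 mm wide; the side walls stand 148 mm apart inside; the back wall is at x = 296 mm.
- stop: Dark bracket, 284 mm along the bay's x, with a rod that carries the red stop pad (32 mm across, centre 24 mm high) towards the gate. The rod is set anew each time and not measured: the pad's face waits anywhere from 216 to 252 mm along the bay's x, to be seen or felt. Sprung: gives from 3 N, 1.5 N more per mm, damped (0.2 N per mm/s), ends after 10 mm (18 N).
- gate_left (a joint): Angle of the orange gate leaf on the bay's +y side; 0 shut, opens only inward (to the bay's +x), to 1.6 rad. 60 mm long, 45 mm high, hinged upright at the bay's x = 0, y = 62 mm. A spring shuts it (0.024 N m shut, 0.07 wide open); passing both leaves takes a few newtons. They can shut only once the tray's tail is over 60 mm along the bay's x.
- gate_right (a joint): The same for the leaf on the bay's -y side (hinge at y = -62 mm); 0 shut, grows as it opens inward.

How it is judged (in metres and radians):
On the way, in this order (a step that is already met when the one before it is completed fails the run):
1. the terracotta jar stands released on the cork pad (centre within 22 mm) while the tray is still outside the gate (horizontal distance between jar and pad below 0.022 m and z of jar in the frame of tray below 0.014 m and angle between jar's own z axis and vertical below 0.12 rad and contact force between the fingers and jar below 0.1 N and linear speed of jar below 0.03 m/s and x of tray in the frame of bay below -0.05 m), for 0.3 s.
2. the tray holds both gate leaves open, jar aboard (horizontal distance between jar and pad below 0.022 m and z of jar in the frame of tray below 0.014 m and angle between jar's own z axis and vertical below 0.12 rad and value of joint each of gate_left, gate_right above 0.7 rad and x of tray in the frame of bay above -0.03 m), for 0.1 s.
3. the tray is pressed against the sprung stop with more than 5 N for 0.3 s (horizontal distance between jar and pad below 0.022 m and z of jar in the frame of tray below 0.014 m and angle between jar's own z axis and vertical below 0.12 rad and contact force between tray and stop above 5 N), for 0.3 s.
At the end, for the whole second after the job is handed in: The tray rests flat inside the bay, touching the red stop pad (contact over 0.2 N), in line with the bay within 0.15 rad; both gate leaves are shut (below 0.06 rad); the terracotta jar stands upright within 22 mm of the centre of the cork pad; everything is at rest and let go (horizontal distance between jar and pad below 0.022 m and z of jar in the frame of tray below 0.014 m and angle between jar's own z axis and vertical below 0.12 rad and x of tray in the frame of bay above 0.125 m and height (world z) of tray below 0.006 m and angle between tray's own z axis and vertical below 0.06 rad and angle between the x axis of tray and the x axis of bay, either way round below 0.15 rad and contact force between tray and stop above 0.2 N and value of joint each of gate_left, gate_right below 0.06 rad and linear speed of each of tray, jar below 0.01 m/s).
It fails at once if the tray is pushed against the bay, its gate or its stop with more than 20 N (contact force between tray and bay above 20 N).
It fails at once if the tray is lifted more than 15 mm off the bench (height (world z) of tray above 0.015 m).
It fails at once if the jar is put down or knocked hard: more than 40 N between jar and tray (contact force between jar and tray above 40 N).
It fails at once if the terracotta jar is tipped over (angle between jar's own z axis and vertical above 0.6 rad).
It fails at once if the white or the blue jar is moved more than 30 mm or tipped (distance of any of jar_white, jar_blue from where it was at the start of the episode above 0.03 m or angle between any of jar_white, jar_blue's own z axis and vertical above 0.3 rad).
It also fails if it takes over 72 s, if anything falls off the work surface, if the arm or the gripper's body presses on something with over 40 N, if the wrist force passes 120 N, or if a joint passes its speed limit or range.

### The arm

A 6-joint arm with a two-finger parallel gripper is mounted at the origin on the work surface. World frame = base frame: x ahead of the robot, y to its left, z up, the work surface at z = 0. Lengths are in m, angles in degrees, forces in N, time in s.
With the tool pointing down it reaches from about 0.375 to 0.9 m from the base axis. Payload 3.1 kg.
Tool frame: the origin (TCP) lies at the very end of the fingers, on their centre line; the grasp point (between the pads) lies bot.grip_point_offset behind it (bot.grip_point_offset is the distance from the TCP to the grasp point, in m); z points along the fingers, y is the line along which they close (so a half turn about z gives the same grasp; the last joint's range is limited). The gripper opens to 87 mm and grips with 3 to 60 N. Pads are 19 mm wide; open, the fingers measure 117 mm over their backs; the gripper's body (75 mm by 190 mm) begins 51 mm behind the grasp point.
Start: joints at [61.564, 30.224, 82.088, -0, 67.689, -10.227], TCP at [0.195, 0.594, 0.223] pointing down, gripper open.
Joint ranges: [-176.69, 176.69], [-43.24, 126.21], [12.49, 139.97], [-82, 262], [0, 151.66], [-163.58, 163.58]. Speed limits (degrees/s): [159.86, 159.86, 180, 180, 180, 180].

### API

Orientations are given as a 3x3 rotation matrix whose columns are the frame's x, y, z axes.
In Python, from rig import bot, viewer, ticket gives the robot as it stands.
- The arm moves only by the tool servo_tool, never from a script. Its argument "targets" is a list of rows, each an object with "offset": the shift along the tool's x, y, z in m, a list of three; "dr": the turn, a rotation vector about the tool's x, y, z in degrees, a list of three. In form: [{"offset": [x, y, z], "dr": [ax, ay, az]}, ...]. A call has 1 to 20 rows; each row is the pose to reach, as a shift and turn from the pose commanded when the call began, along the tool's axes at that moment; what a row does not reach only later rows make up. A row lasts 1/12 s, in which the tool goes at most 41.7 mm and 7.16 degrees, less where a joint would pass 70% of its speed; a pose out of reach is approached as far as the arm can. A call with a gripper value outside its range is refused whole. "gripper" is the gripper command: -1 is fully open, 1 is shut, values between are in proportion, set as the call begins (left out, the last holds). The fingers move at their own pace and stop on an object; the grip force is fixed at half the most. Time passes only in rows, so rows that repeat a pose let the fingers close. It gives the time, the measured TCP pose, the force, the opening and the grip force at its end, in the units of the state.
- bot.read_state(): the state, without advancing time (a new reading comes with each control period).
- viewer.capture(name): name is "scene" or "side" or "wrist"; returns a dict with "color" (384x512x3 uint8, red, green, blue), "camera_matrix" (3x3 intrinsics, pixels), "R" (3x3) and "t" (3): a world point X has camera coordinates R X + t. Camera axes: x right, y down, z forward; pixel columns grow to the right and rows downward; lengths in m; the calibration is good to about 2 mm. The wrist camera is an equidistant fisheye: a pixel r from the principal point sees the ray r / f radians off the axis. A picture is of the moment at which its call begins. There is no depth.
- ticket.hand_in(): hands the job in; it is judged then, once.
The state is a dict: "time_s": time; "joint_positions": joint angles; "qvel": joint speeds; "tau": joint torques, N m; "position": TCP position; "tcp_rot": TCP orientation; "force": force on the tool from outside, world axes, zero at the start; "moment": the same for the moment, N m; "opening": opening from 0.0 (shut) to 1.0 (fully open); "grasp_force": force on a finger pad.
Only numpy, scipy, OpenCV 4.12 (cv2) and the standard library are available. Lean on these libraries where they do the work, as an engineer would, in place of code of your own. Each camera call takes 0.05 s, during which the arm holds its last target. There are 200 camera calls.

## Working session

There is one attempt and no reset: what is moved stays moved. The work goes in short steps, Python scripts to look and compute and a tool call to move; the robot and the scene stay as the last step left them, time stands still between calls to the robot, and variables do not carry over. Pictures are saved under pics/ and viewed, at most 10 in all, crops included, and the job is handed in when it is done.

Besides the shell and the picture viewer there is one more tool, called after "Call:" as name(argument=value, ...), one argument or row to a line, values as JSON. servo_tool: Moves the arm, as the interface text tells. Its arguments: {"type":"object","properties":{"targets":{"type":"array"},"gripper":{"type":"number"}},"required":["targets"]}

```bash
ls; mkdir -p pics; python3 - <<'E'
from rig import bot, viewer, ticket
import cv2, numpy as np
s=bot.read_state(); print(s, bot.grip_point_offset)
a=[viewer.capture(n) for n in("scene","side")]
for n,c in zip(("scene","side"),a):
    np.savez(f"{n}0.npz",**{k:np.array(v) for k,v in c.items()})
    print(n,c["camera_matrix"],c["R"],c["t"])
    cv2.imwrite(f"pics/{n}0.png",cv2.resize(c["color"][:,:,::-1],(768,576)))
E
```

```text
pics
{'time_s': 0.0, 'joint_positions': array([ 6.15650048e+01,  3.02808906e+01,  8.21557622e+01, -6.03065110e-05,
        6.76902339e+01, -1.02274646e+01]), 'qvel': array([ 0.11014902,  0.04136723, -0.00262901, -0.05780739, -0.00650395,
       -0.00379625]), 'tau': array([-2.95127656e-04, -4.40045857e+01, -1.76592028e+01,  6.33445638e-02,
        5.82713750e-02, -1.56056835e-04]), 'position': array([0.19490602, 0.59305912, 0.22155448]), 'tcp_rot': array([[-9.49930911e-01,  3.12458245e-01, -1.05364497e-03],
       [ 3.12459775e-01,  9.49928994e-01, -1.94787903e-03],
       [ 3.92257042e-04, -2.17957217e-03, -9.99997548e-01]]), 'force': array([-1.2453624 , -0.43868205, -0.28156475]), 'moment': array([ 0.02832014, -0.01568529, -0.01663401]), 'grasp_force': 0.0, 'opening': 0.9995935246975012} 0.0187
scene [[437.91145856   0.         252.43309423]
 [  0.         437.91145856 186.67475663]
 [  0.           0.           1.        ]] [[ 0.54130754  0.84061682  0.01869507]
 [ 0.53795054 -0.32914899 -0.77606067]
 [-0.64621619  0.43014452 -0.6303811 ]] [-0.34402817 -0.20026624  1.31775035]
side [[403.95030621   0.         258.25453685]
 [  0.         403.95030621 190.87995639]
 [  0.           0.           1.        ]] [[-0.94665391 -0.32178246  0.01739004]
 [-0.18338932  0.49356964 -0.85015138]
 [ 0.26498061 -0.80798828 -0.5262511 ]] [0.56831173 0.14573971 0.75618259]
```

View pics/scene0.png

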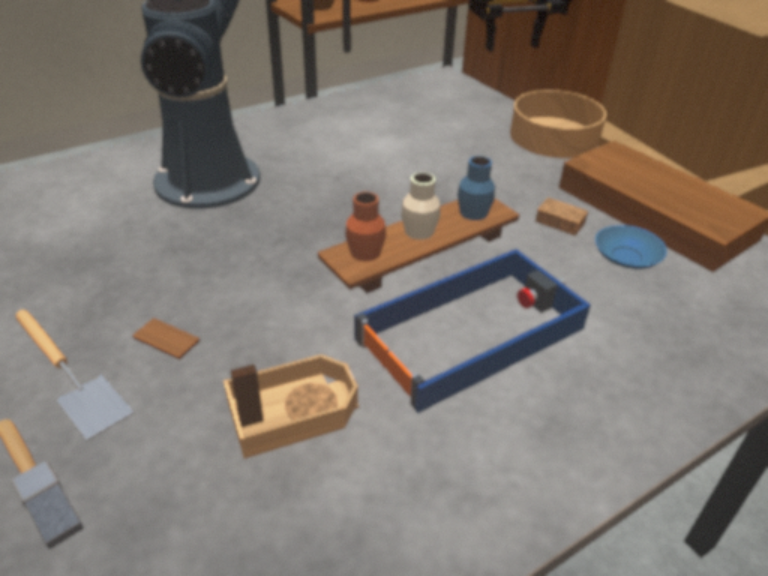

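View pics/side0.png

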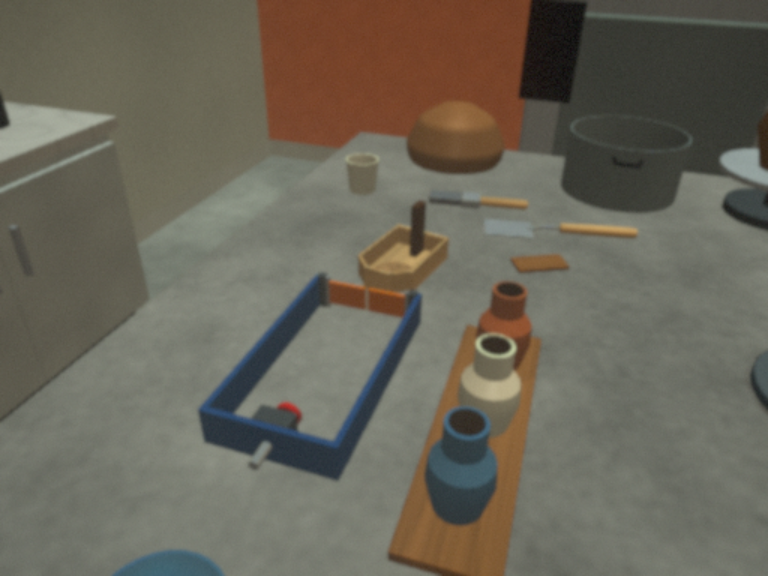

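The scene picture shows the terracotta jar's collar at about (366,199), the tray's fin at (246,370-420), the cork at (311,401), the gate from (363,327) to (415,381) and the red stop at (527,297). The side picture shows the jar rim at (508,291), the fin top at (418,204), the gate top from (330,283) to (405,294) and the stop at (290,412). Both are at 1.5x scale.

```bash
cat > h.py <<'E'
import numpy as np, cv2
def load(n): return dict(np.load(n))
def ray(c,u,v):
    d=np.linalg.inv(c["camera_matrix"])@[u,v,1]; return -c["R"].T@c["t"], c["R"].T@d
def plane(c,u,v,z):
    o,d=ray(c,u,v); return o+d*(z-o[2])/d[2]
def tri(ca,pa,cb,pb):
    A=[];b=[]
    for c,p in((ca,pa),(cb,pb)):
        o,d=ray(c,*p); d/=np.linalg.norm(d); P=np.eye(3)-d[:,None]*d; A.append(P);b.append(P@o)
    return np.linalg.solve(sum(A),sum(b))
def mask(c,h0,h1,s,v0,v1):
    q=cv2.cvtColor(c["color"],cv2.COLOR_RGB2HSV).astype(int); h,ss,v=q[...,0],q[...,1],q[...,2]
    hm=(h>=h0)&(h<=h1) if h0<=h1 else (h>=h0)|(h<=h1)
    return (hm&(ss>s)&(v>=v0)&(v<=v1)).astype(np.uint8)
E
python3 - <<'E'
from h import *
np.set_printoptions(precision=4,suppress=True)
S=load("scene0.npz");D=load("side0.npz")
P=lambda *a:(np.array(a)/1.5)
# two-view checks with hand-read pixels
for n,a,b in [("jar rim",P(366,199),P(508,291)),("white",P(423,180),P(495,345)),("blue",P(479,163),P(466,420)),("fin top",P(244,371),P(418,204)),("gate+yend",P(363,327),P(405,294)),("gate-yend",P(415,381),P(330,283)),("stop",P(527,297),P(290,412)),("far corner far",P(515,255),P(335,445)),("far corner near",P(587,305),P(208,411))]:
    print(n,tri(S,a,D,b))
for n,c,(x0,y0,x1,y1) in[("scene",S,(130,160,410,320)),("side",D,(120,120,380,340))]:
    for m,ar in[("orange",(5,14,170,120,255)),("red",(174,3,190,100,255))]:
        M=mask(c,*ar); Z=np.zeros_like(M);Z[y0:y1,x0:x1]=M[y0:y1,x0:x1]
        k,l,st,ce=cv2.connectedComponentsWithStats(Z)
        for i in range(1,k):
            if st[i,4]>25: print(n,m,st[i],ce[i])
for p in[(266,160),(311,401),(390,355),(527,297),(280,440)]: print(p,cv2.cvtColor(S["color"],cv2.COLOR_RGB2HSV)[int(p[1]/1.5),int(p[0]/1.5)])
for n,c,b in[("a",S,(140,220,260,310)),("b",D,(225,125,310,200)),("c",S,(215,150,400,280)),("d",D,(125,175,295,320))]: 
    x0,y0,x1,y1=b; f=min(400/(x1-x0),300/(y1-y0)); r=cv2.resize(c["color"][y0:y1,x0:x1,::-1],None,fx=f,fy=f,interpolation=cv2.INTER_CUBIC); 
    o=np.zeros((300,400,3),np.uint8); o[:r.shape[0],:r.shape[1]]=r[:300,:400]; globals()[n]=o; print(n,b,f)
cv2.imwrite("pics/crops.png",np.vstack([np.hstack([a,b]) if 0 else np.hstack([globals()["a"],globals()["b"]]),np.hstack([globals()["c"],globals()["d"]])]))
E
```

```text
jar rim [0.4167 0.1149 0.1421]
white [0.4134 0.2238 0.142 ]
blue [0.4176 0.3372 0.142 ]
fin top [ 0.6086 -0.1767  0.0986]
gate+yend [0.5692 0.0153 0.0445]
gate-yend [0.6863 0.0206 0.0403]
stop [0.6268 0.2744 0.0273]
far corner far [0.5517 0.3161 0.0433]
far corner near [0.7018 0.32   0.0457]
scene orange [243 217  15  18  62] [249.7258 225.4355]
scene orange [258 235  15  16  53] [265.2453 242.8113]
side orange [246 192  22   7  58] [255.8793 194.7759]
(266, 160) [  6   9 146]
(311, 401) [ 15 114 168]
(390, 355) [ 11 187 222]
(527, 297) [  0 156 116]
(280, 440) [ 15 118 123]
a (140, 220, 260, 310) 3.3333333333333335
b [[[118 129 126]
  [118 129 126]
  [118 129 126]
  ...
  [  0   0   0]
  [  0   0   0]
  [  0   0   0]]

 [[118 129 126]
  [118 129 126]
  [118 129 126]
  ...
  [  0   0   0]
  [  0   0   0]
  [  0   0   0]]

 [[118 129 126]
  [118 129 126]
  [118 129 126]
  ...
  [  0   0   0]
  [  0   0   0]
  [  0   0   0]]

 ...

 [[ 36  61 102]
  [ 36  61 102]
  [ 36  61 102]
  ...
  [  0   0   0]
  [  0   0   0]
  [  0   0   0]]

 [[ 36  61 102]
  [ 36  61 102]
  [ 36  61 102]
  ...
  [  0   0   0]
  [  0   0   0]
  [  0   0   0]]

 [[ 36  61 102]
  [ 36  61 102]
  [ 36  61 102]
  ...
  [  0   0   0]
  [  0   0   0]
  [  0   0   0]]] 4.0
c (215, 150, 400, 280) 2.1621621621621623
d (125, 175, 295, 320) 2.0689655172413794Traceback (most recent call last):
  File "<stdin>", line 18, in <module>
    return _nx.concatenate(arrs, 1, dtype=dtype, casting=casting)
           ~~~~~~~~~~~~~~~^^^^^^^^^^^^^^^^^^^^^^^^^^^^^^^^^^^^^^^
ValueError: all the input arrays must have same number of dimensions, but the array at index 0 has 3 dimension(s) and the array at index 1 has 1 dimension(s)
```

Call:
servo_tool(
  targets=[
    {"offset":[-0.03,-0.027,-0.006],"dr":[0,0,4]},
    {"offset":[-0.058,-0.053,-0.012],"dr":[0,0,8]},
    {"offset":[-0.087,-0.08,-0.018],"dr":[0,0,13]},
    {"offset":[-0.116,-0.106,-0.024],"dr":[0,0,17]},
    {"offset":[-0.145,-0.132,-0.03],"dr":[0,0,21]},
    {"offset":[-0.174,-0.158,-0.036],"dr":[0,0,26]},
    {"offset":[-0.203,-0.185,-0.042],"dr":[0,0,30]},
    {"offset":[-0.232,-0.211,-0.048],"dr":[0,0,34]},
    {"offset":[-0.261,-0.237,-0.054],"dr":[0,0,39]},
    {"offset":[-0.29,-0.264,-0.06],"dr":[0,0,43]},
    {"offset":[-0.319,-0.29,-0.066],"dr":[0,0,47]},
    {"offset":[-0.348,-0.316,-0.072],"dr":[0,0,52]},
    {"offset":[-0.377,-0.343,-0.078],"dr":[0,0,56]},
    {"offset":[-0.406,-0.369,-0.084],"dr":[0,0,60]},
    {"offset":[-0.435,-0.395,-0.09],"dr":[0,0,64]},
    {"offset":[-0.46,-0.42,-0.094],"dr":[0,0,68]},
    {"offset":[-0.488,-0.444,-0.097],"dr":[0,0,71.8]},
    {"offset":[-0.488,-0.444,-0.097],"dr":[0,0,71.8]},
    {"offset":[-0.488,-0.444,-0.097],"dr":[0,0,71.8]},
    {"offset":[-0.488,-0.444,-0.097],"dr":[0,0,71.8]},
  ],
  gripper=-1,
)

```text
time_s: 1.77
position: [0.5192, 0.0197, 0.3189]
tcp_rot: [[0.0, 1.0, -0.002], [1.0, -0.0, 0.001], [0.001, -0.002, -1.0]]
force: [-0.6, 0.2, -0.3]
opening: 0.995
grasp_force: 0.0
```

```bash
python3 - <<'E'
from rig import bot, viewer
from h import *
np.set_printoptions(precision=4,suppress=True)
s=bot.read_state(); print(s["time_s"],s["position"],s["tcp_rot"],s["force"])
c=viewer.capture("wrist"); np.savez("wrist1.npz",**{k:np.array(v) for k,v in c.items()})
print(c["camera_matrix"],c["R"],c["t"],-c["R"].T@c["t"])
cv2.imwrite("pics/wrist1.png",cv2.resize(c["color"][:,:,::-1],(768,576)))
E
```

```text
1.7667 [0.5192 0.0197 0.3189] [[ 0.0003  1.     -0.0022]
 [ 1.     -0.0003  0.0009]
 [ 0.0009 -0.0022 -1.    ]] [-0.5576  0.2241 -0.2694]
[[297.3186   0.     258.1719]
 [  0.     297.3186 190.9244]
 [  0.       0.       1.    ]] [[ 1.     -0.0002 -0.0034]
 [ 0.0008 -0.954   0.2997]
 [-0.0033 -0.2997 -0.954 ]] [-0.5175 -0.0444  0.4917] [0.5192 0.1049 0.4806]
```

View pics/wrist1.png

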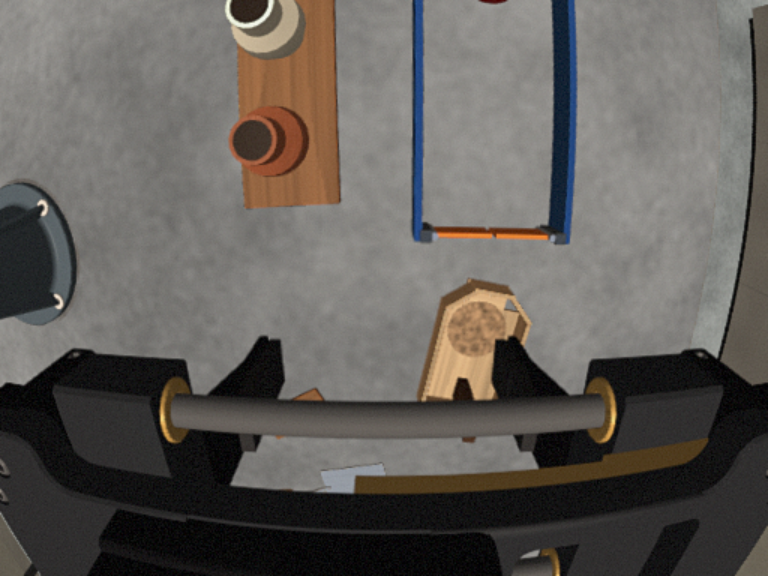

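The wrist picture shows the jar mouth at (254,140), the gate top from (433,231) to (550,236), the cork at (477,328), the fin top at about (463,382) and the stop pad at the top edge near (492,0).

```bash
cat >> h.py <<'E'
def fplane(c,u,v,z):
    K=c["camera_matrix"]; x=(np.array([u,v])-K[:2,2])/K[0,0]; r=np.hypot(*x)
    d=c["R"].T@np.array([*(x/max(r,1e-9)*np.sin(r)),np.cos(r)]); o=-c["R"].T@c["t"]
    return (o+d*(z-o[2])/d[2])
E
python3 - <<'E'
from h import *
np.set_printoptions(precision=4,suppress=True)
S=load("scene0.npz");W=load("wrist1.npz")
def F(n,x,y,z): print(n,fplane(W,x/1.5,y/1.5,z)[:2])
F("jar",254,140,.144);F("gl",433,231,.045);F("seam",495,234,.045);F("gr",550,236,.045);F("cork",477,328,.006);F("fin",463,382,.1)
F("stop",492,0,.03)
F("wallL inner top@y40",424,40,.05);F("wallL inner@200",422,200,.05)
F("wallR inner @40",554,40,.05);F("wallR inner@200",553,200,.05)
M=mask(W,5,20,60,0,255); 
# cork: darker/low-sat speckled; fit via ellipse not needed. scene cork:
print("cork scene",plane(S,311/1.5,401/1.5,.006), "fin", plane(S,244/1.5,371/1.5,.1))
# orange leaves in wrist
O=mask(W,5,14,190,150,255); O[:, :270]=0;O[:140]=0;O[170:]=0
ys,xs=np.nonzero(O);print(len(xs),xs.min(),xs.max()); p=np.array([fplane(W,x,y,.045)[:2] for x,y in zip(xs,ys)]);f=np.polyfit(p[:,0],p[:,1],1);print(f,p.min(0),p.max(0))
# nose: bevel corners
F("nose L",470,280,.04);F("nose R",516,291,.04)
F("R bevel end",531,322,.04); F("L bevel end",441,298,.04)
# wider blue wall direction: inner left wall bottom/top edges
B=mask(W,105,125,100,30,255)
for y in(20,50,80,110,140): 
    x=np.nonzero(B[y,260:400])[0]+260; print(y,x[0],x[x<330][-1],x[x>330][0],x[-1], fplane(W,x[0]-.5,y,.05)[:2],fplane(W,x[x<330][-1]+.5,y,.05)[:2])
E
```

```text
jar [0.4162 0.1163]
gl [0.5631 0.0258]
seam [0.6265 0.0236]
gr [0.6863 0.023 ]
cork [ 0.6223 -0.0951]
fin [ 0.5924 -0.1133]
stop [0.6241 0.2687]
wallL inner top@y40 [0.5525 0.2145]
wallL inner@200 [0.5513 0.0572]
wallR inner @40 [0.6828 0.2255]
wallR inner@200 [0.6849 0.0612]
cork scene [ 0.62   -0.0969  0.006 ] fin [ 0.6101 -0.1771  0.1   ]
169 293 364
[-0.0044  0.0258] [0.5696 0.0209] [0.6819 0.0251]
nose L [ 0.6039 -0.0265]
nose R [ 0.6551 -0.0386]
R bevel end [ 0.6761 -0.0745]
L bevel end [ 0.574  -0.0462]
20 276 281 369 383 [0.5424 0.2246] [0.5509 0.2248]
50 276 281 370 383 [0.5422 0.1789] [0.5508 0.179 ]
80 276 281 369 383 [0.5423 0.1347] [0.5508 0.1349]
110 276 281 368 382 [0.5425 0.0912] [0.5511 0.0913]
140 276 280 367 380 [0.5429 0.0473] [0.5502 0.0474]
```

Call:
servo_tool(
  targets=[
    {"offset":[0.008,-0.009,0.011],"dr":[0,0,0]},
    {"offset":[0.024,-0.026,0.034],"dr":[0,0,0]},
    {"offset":[0.04,-0.043,0.057],"dr":[0,0,0]},
    {"offset":[0.056,-0.06,0.08],"dr":[0,0,0]},
    {"offset":[0.072,-0.077,0.103],"dr":[0,0,0]},
    {"offset":[0.086,-0.093,0.124],"dr":[0,0,0]},
    {"offset":[0.096,-0.103,0.135],"dr":[0,0,0]},
    {"offset":[0.096,-0.103,0.139],"dr":[0,0,0]},
    {"offset":[0.096,-0.103,0.139],"dr":[0,0,0]},
    {"offset":[0.096,-0.103,0.15],"dr":[0,0,0]},
    {"offset":[0.096,-0.103,0.165],"dr":[0,0,0]},
    {"offset":[0.096,-0.103,0.18],"dr":[0,0,0]},
    {"offset":[0.096,-0.103,0.195],"dr":[0,0,0]},
    {"offset":[0.096,-0.103,0.203],"dr":[0,0,0]},
    {"offset":[0.096,-0.103,0.205],"dr":[0,0,0]},
    {"offset":[0.096,-0.103,0.205],"dr":[0,0,0]},
    {"offset":[0.096,-0.103,0.205],"dr":[0,0,0]},
  ],
)

```text
time_s: 3.23
position: [0.4181, 0.1153, 0.1152]
tcp_rot: [[0.0, 1.0, 0.002], [1.0, -0.0, -0.0], [-0.0, 0.002, -1.0]]
force: [0.1, 0.2, 1.0]
opening: 1.003
grasp_force: 0.0
```

Call:
servo_tool(
  targets=[
    {"offset":[0,0,0],"dr":[0,0,0]},
    {"offset":[0,0,0],"dr":[0,0,0]},
    {"offset":[0,0,0],"dr":[0,0,0]},
    {"offset":[0,0,0],"dr":[0,0,0]},
    {"offset":[0,0,0],"dr":[0,0,0]},
    {"offset":[0,0,0],"dr":[0,0,0]},
    {"offset":[0,0,0],"dr":[0,0,0]},
    {"offset":[0,0,0],"dr":[0,0,0]},
    {"offset":[0,0,0],"dr":[0,0,0]},
    {"offset":[0,0,0],"dr":[0,0,0]},
  ],
  gripper=1,
)

```text
time_s: 4.07
position: [0.4161, 0.1155, 0.1145]
tcp_rot: [[0.0, 1.0, -0.002], [1.0, -0.0, -0.0], [-0.0, -0.002, -1.0]]
force: [-2.5, -0.4, 3.2]
opening: 0.445
grasp_force: 30.9
```

Call:
servo_tool(
  targets=[
    {"offset":[0,0,-0.005],"dr":[0,0,0]},
    {"offset":[0,0,-0.016],"dr":[0,0,0]},
    {"offset":[0,0,-0.03],"dr":[0,0,0]},
    {"offset":[0,0,-0.046],"dr":[0,0,0]},
    {"offset":[-0.005,0.002,-0.062],"dr":[0,0,0]},
    {"offset":[-0.018,0.006,-0.076],"dr":[0,0,0]},
    {"offset":[-0.036,0.012,-0.085],"dr":[0,0,0]},
    {"offset":[-0.056,0.019,-0.085],"dr":[0,0,0]},
    {"offset":[-0.076,0.026,-0.085],"dr":[0,0,0]},
    {"offset":[-0.096,0.033,-0.085],"dr":[0,0,0]},
    {"offset":[-0.116,0.04,-0.085],"dr":[0,0,0]},
    {"offset":[-0.136,0.047,-0.085],"dr":[0,0,0]},
    {"offset":[-0.156,0.054,-0.085],"dr":[0,0,0]},
    {"offset":[-0.176,0.06,-0.085],"dr":[0,0,0]},
    {"offset":[-0.194,0.066,-0.085],"dr":[0,0,0]},
    {"offset":[-0.208,0.071,-0.085],"dr":[0,0,0]},
    {"offset":[-0.215,0.074,-0.085],"dr":[0,0,0]},
    {"offset":[-0.215,0.074,-0.085],"dr":[0,0,0]},
    {"offset":[-0.215,0.074,-0.085],"dr":[0,0,0]},
    {"offset":[-0.215,0.074,-0.085],"dr":[0,0,0]},
  ],
)

```text
time_s: 5.73
position: [0.4902, -0.0984, 0.1993]
tcp_rot: [[-0.0, 1.0, -0.001], [1.0, 0.0, 0.001], [0.001, -0.001, -1.0]]
force: [-0.5, 0.3, -3.1]
opening: 0.447
grasp_force: 30.8
```

```bash
python3 - <<'E'
from rig import bot, viewer
from h import *
s=bot.read_state(); print(s["time_s"],s["position"],s["force"],s["opening"],s["grasp_force"])
c=viewer.capture("wrist"); np.savez("wrist2.npz",**{k:np.array(v) for k,v in c.items()})
cv2.imwrite("pics/wrist2.png",cv2.resize(c["color"][100:330,240:460,::-1],None,fx=2.6,fy=2.6,interpolation=cv2.INTER_CUBIC))
E
```

```text
5.7333 [ 0.49023049 -0.09839273  0.19928289] [-0.54046625  0.25728892 -3.13164375] 0.44719645775585876 30.80863142353337
```

View pics/wrist2.png

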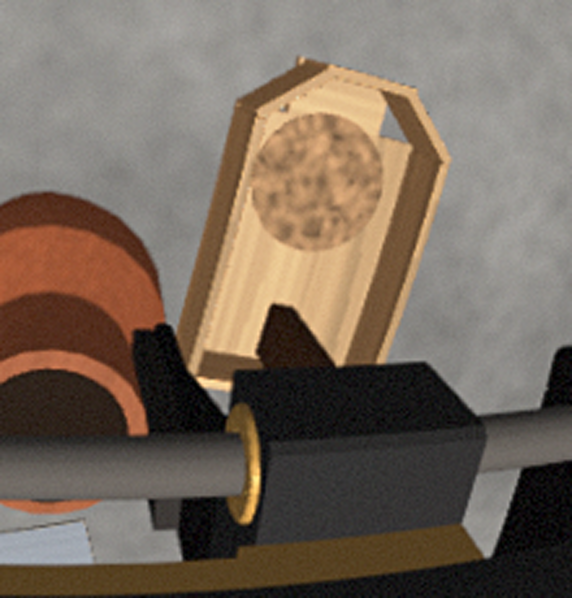

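The crop (2.6x, origin (240,100)) shows the cork centred at (317,181), the nose top edge from (330,65) to (415,88), and the right wall's outer top edge from (450,158) to (382,362).

```bash
python3 - <<'E'
from h import *
np.set_printoptions(precision=4,suppress=True)
W=load("wrist2.npz")
F=lambda x,y,z: fplane(W,x/2.6+240,y/2.6+100,z)[:2]
ck=F(317,181,.006); print("cork",ck,[F(*p,.006) for p in((250,181),(383,181),(317,112),(317,250))])
a,b=F(450,158,.04),F(382,362,.04); n0,n1=F(330,65,.04),F(415,88,.04)
print("R wall",a,b,np.degrees(np.arctan2(*(b-a)[::-1])),"nose",n0,n1,np.linalg.norm(n1-n0),np.degrees(np.arctan2(*(n1-n0)[::-1])))
m=(n0+n1)/2; d=m-ck; print("nose-cork",d,np.linalg.norm(d),np.degrees(np.arctan2(d[1],d[0])))
c,e=F(262,110,.04),F(203,375,.04); print("Lwall",c,e,np.degrees(np.arctan2(*(c-e)[::-1])))
E
```

```text
cork [ 0.6214 -0.096 ] [array([ 0.5868, -0.0966]), array([ 0.6577, -0.0953]), array([ 0.6187, -0.0619]), array([ 0.6251, -0.1317])]
R wall [ 0.6761 -0.0756] [ 0.6552 -0.1791] -101.44801421551249 nose [ 0.6111 -0.0363] [ 0.6538 -0.0442] 0.043362017364165256 -10.387907541878162
nose-cork [0.011  0.0558] 0.056835271863576176 78.85148805400607
Lwall [ 0.581  -0.0572] [ 0.5629 -0.1827] 81.77414520866401
```

Call:
servo_tool(
  targets=[
    {"offset":[0,0.005,0],"dr":[0,0,0]},
    {"offset":[0.001,0.016,0],"dr":[0,0,0]},
    {"offset":[0.001,0.034,0],"dr":[0,0,0]},
    {"offset":[0.001,0.054,0],"dr":[0,0,0]},
    {"offset":[0.002,0.074,0],"dr":[0,0,0]},
    {"offset":[0.002,0.094,0],"dr":[0,0,0]},
    {"offset":[0.002,0.112,0.006],"dr":[0,0,0]},
    {"offset":[0.002,0.124,0.018],"dr":[0,0,0]},
    {"offset":[0.002,0.13,0.034],"dr":[0,0,0]},
    {"offset":[0.002,0.131,0.05],"dr":[0,0,0]},
    {"offset":[0.002,0.131,0.066],"dr":[0,0,0]},
    {"offset":[0.002,0.131,0.08],"dr":[0,0,0]},
    {"offset":[0.002,0.131,0.092],"dr":[0,0,0]},
    {"offset":[0.002,0.131,0.101],"dr":[0,0,0]},
    {"offset":[0.002,0.131,0.107],"dr":[0,0,0]},
    {"offset":[0.002,0.131,0.109],"dr":[0,0,0]},
    {"offset":[0.002,0.131,0.11],"dr":[0,0,0]},
    {"offset":[0.002,0.131,0.11],"dr":[0,0,0]},
    {"offset":[0.002,0.131,0.11],"dr":[0,0,0]},
    {"offset":[0.002,0.131,0.11],"dr":[0,0,0]},
  ],
)

```text
time_s: 7.45
position: [0.6226, -0.0978, 0.0904]
tcp_rot: [[0.0, 1.0, 0.002], [1.0, -0.0, -0.001], [-0.001, 0.002, -1.0]]
force: [0.5, 0.3, -4.3]
opening: 0.444
grasp_force: 30.8
```

Call:
servo_tool(
  targets=[
    {"offset":[0,-0.001,0.002],"dr":[0,0,0]},
    {"offset":[0,-0.001,0.004],"dr":[0,0,0]},
    {"offset":[0,-0.001,0.006],"dr":[0,0,0]},
    {"offset":[0,-0.001,0.007],"dr":[0,0,0]},
    {"offset":[0,-0.001,0.008],"dr":[0,0,0]},
    {"offset":[0,-0.001,0.0085],"dr":[0,0,0]},
    {"offset":[0,-0.001,0.009],"dr":[0,0,0]},
    {"offset":[0,-0.001,0.0095],"dr":[0,0,0]},
    {"offset":[0,-0.001,0.0095],"dr":[0,0,0]},
    {"offset":[0,-0.001,0.0095],"dr":[0,0,0]},
  ],
)

```text
time_s: 8.28
position: [0.621, -0.0976, 0.0805]
tcp_rot: [[0.0, 1.0, 0.0], [1.0, -0.0, -0.0], [-0.0, 0.0, -1.0]]
force: [-1.1, 0.4, 1.6]
opening: 0.445
grasp_force: 30.9
```

Call:
servo_tool(
  targets=[
    {"offset":[0,0,0],"dr":[0,0,0]},
    {"offset":[0,0,0],"dr":[0,0,0]},
    {"offset":[0,0,0],"dr":[0,0,0]},
    {"offset":[0,0,0],"dr":[0,0,0]},
    {"offset":[0,0,0],"dr":[0,0,0]},
    {"offset":[0,0,0],"dr":[0,0,0]},
    {"offset":[0,0,-0.003],"dr":[0,0,0]},
    {"offset":[0,0,-0.01],"dr":[0,0,0]},
    {"offset":[0,0,-0.02],"dr":[0,0,0]},
    {"offset":[0,0,-0.034],"dr":[0,0,0]},
    {"offset":[0,0,-0.05],"dr":[0,0,0]},
    {"offset":[0,0,-0.066],"dr":[0,0,0]},
    {"offset":[-0.01,-0.002,-0.08],"dr":[0,0,2]},
    {"offset":[-0.025,-0.004,-0.09],"dr":[0,0,4]},
    {"offset":[-0.045,-0.007,-0.095],"dr":[0,0,6]},
    {"offset":[-0.062,-0.01,-0.095],"dr":[0,0,8]},
    {"offset":[-0.073,-0.012,-0.095],"dr":[0,0,10]},
    {"offset":[-0.077,-0.013,-0.095],"dr":[0,0,10]},
    {"offset":[-0.077,-0.013,-0.095],"dr":[0,0,10]},
    {"offset":[-0.077,-0.013,-0.095],"dr":[0,0,10]},
  ],
  gripper=-1,
)

```text
time_s: 9.95
position: [0.6077, -0.1743, 0.1748]
tcp_rot: [[0.174, 0.985, -0.001], [0.985, -0.174, 0.001], [0.001, -0.001, -1.0]]
force: [-0.3, 0.8, 0.8]
opening: 0.999
grasp_force: 0.0
```

```bash
python3 - <<'E'
from rig import bot, viewer
from h import *
s=bot.read_state(); print(s["time_s"],s["position"],s["tcp_rot"],s["force"],s["opening"])
I=[]
for n in("wrist","scene"):
    c=viewer.capture(n); np.savez(n+"3.npz",**{k:np.array(v) for k,v in c.items()}); I.append(c["color"][:,:,::-1])
I[1]=cv2.resize(I[1][200:320,130:290],(512,384),interpolation=cv2.INTER_CUBIC)
cv2.imwrite("pics/p3.png",cv2.resize(np.hstack(I),(800,300)))
E
```

```text
9.95 [ 0.60767978 -0.17433838  0.17476261] [[ 1.74070138e-01  9.84732963e-01 -7.60520274e-04]
 [ 9.84732929e-01 -1.74069398e-01  9.50476115e-04]
 [ 8.03581854e-04 -9.14358866e-04 -9.99999259e-01]] [-0.28953344  0.83247874  0.84329108] 0.9994730012330779
```

View pics/p3.png

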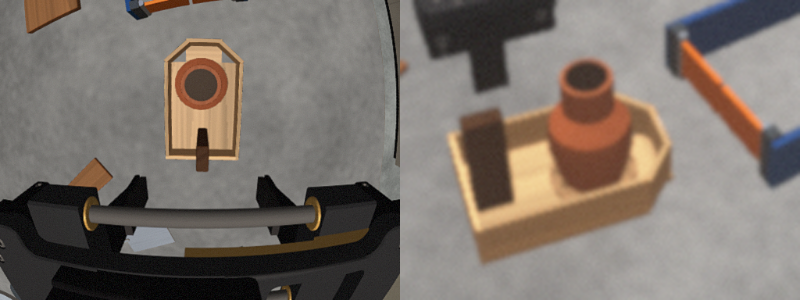

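The jar stands centred on the cork. The fin at about (203,150) lies in the gripper's mid-plane, and the tray is parallel to the tool.

Call:
servo_tool(
  targets=[
    {"offset":[0,0,0.008],"dr":[0,0,0]},
    {"offset":[0,0,0.024],"dr":[0,0,0]},
    {"offset":[0,0,0.04],"dr":[0,0,0]},
    {"offset":[0,0,0.056],"dr":[0,0,0]},
    {"offset":[0,0,0.072],"dr":[0,0,0]},
    {"offset":[0,0,0.088],"dr":[0,0,0]},
    {"offset":[0,0,0.1],"dr":[0,0,0]},
    {"offset":[0,0,0.106],"dr":[0,0,0]},
    {"offset":[0,0,0.108],"dr":[0,0,0]},
    {"offset":[0,0,0.108],"dr":[0,0,0]},
    {"offset":[0,0,0.108],"dr":[0,0,0]},
  ],
)

```text
time_s: 10.97
position: [0.6086, -0.1747, 0.0676]
tcp_rot: [[0.174, 0.985, 0.001], [0.985, -0.174, -0.001], [-0.0, 0.001, -1.0]]
force: [0.4, -0.1, 0.4]
opening: 0.999
grasp_force: 0.0
```

Call:
servo_tool(
  targets=[
    {"offset":[0,0,0],"dr":[0,0,0]},
    {"offset":[0,0,0],"dr":[0,0,0]},
    {"offset":[0,0,0],"dr":[0,0,0]},
    {"offset":[0,0,0],"dr":[0,0,0]},
    {"offset":[0,0,0],"dr":[0,0,0]},
    {"offset":[0,0,0],"dr":[0,0,0]},
    {"offset":[0,0,0],"dr":[0,0,0]},
    {"offset":[0,0,0],"dr":[0,0,0]},
    {"offset":[0,0,0],"dr":[0,0,0]},
    {"offset":[0,0,0],"dr":[0,0,0]},
    {"offset":[0,0,0],"dr":[0,0,0]},
    {"offset":[0,0,0],"dr":[0,0,0]},
  ],
  gripper=1,
)

```text
time_s: 11.97
position: [0.6081, -0.1746, 0.067]
tcp_rot: [[0.174, 0.985, -0.0], [0.985, -0.174, 0.0], [-0.0, -0.0, -1.0]]
force: [0.1, -0.3, -0.3]
opening: 0.175
grasp_force: 0.0
```

Call:
servo_tool(
  targets=[
    {"offset":[0,0,0],"dr":[0,0,0]},
    {"offset":[0,0,0],"dr":[0,0,0]},
    {"offset":[0,0,0],"dr":[0,0,0]},
    {"offset":[0,0,0],"dr":[0,0,0]},
    {"offset":[0.0005,0.0003,0],"dr":[0,0,-0.2]},
    {"offset":[0.002,0.001,0],"dr":[0,0,-0.7]},
    {"offset":[0.004,0.002,0],"dr":[0,0,-1.4]},
    {"offset":[0.006,0.003,0],"dr":[0,0,-2.2]},
    {"offset":[0.008,0.004,0],"dr":[0,0,-3.0]},
    {"offset":[0.0105,0.005,0],"dr":[0,0,-3.8]},
    {"offset":[0.013,0.0062,0],"dr":[0,0,-4.6]},
    {"offset":[0.015,0.0074,0],"dr":[0,0,-5.4]},
    {"offset":[0.0175,0.0086,0],"dr":[0,0,-6.3]},
    {"offset":[0.02,0.01,0],"dr":[0,0,-7.2]},
    {"offset":[0.0222,0.011,0],"dr":[0,0,-8.0]},
    {"offset":[0.0242,0.012,0],"dr":[0,0,-8.8]},
    {"offset":[0.0258,0.0128,0],"dr":[0,0,-9.4]},
    {"offset":[0.0268,0.0133,0],"dr":[0,0,-9.8]},
    {"offset":[0.0274,0.0135,0],"dr":[0,0,-10.0]},
    {"offset":[0.0274,0.0135,0],"dr":[0,0,-10.0]},
  ],
)

```text
time_s: 13.63
position: [0.6263, -0.1497, 0.067]
tcp_rot: [[-0.0, 1.0, 0.0], [1.0, 0.0, 0.0], [0.0, 0.0, -1.0]]
force: [0.1, -2.4, -1.9]
opening: 0.155
grasp_force: 29.9
```

```bash
python3 - <<'E'
from rig import bot, viewer
from h import *
s=bot.read_state(); print(s["time_s"],s["position"],s["force"],s["moment"],s["opening"],s["grasp_force"])
c=viewer.capture("wrist"); np.savez("wrist4.npz",**{k:np.array(v) for k,v in c.items()})
cv2.imwrite("pics/p4.png",cv2.resize(c["color"][0:260,130:400,::-1],(623,600),interpolation=cv2.INTER_CUBIC))
E
```

```text
13.6333 [ 0.62625908 -0.14967078  0.06701985] [ 0.05439247 -2.37645201 -1.9225227 ] [-0.57836106 -0.20578029 -0.02900534] 0.15490126463960785 29.930243496783078
```

View pics/p4.png

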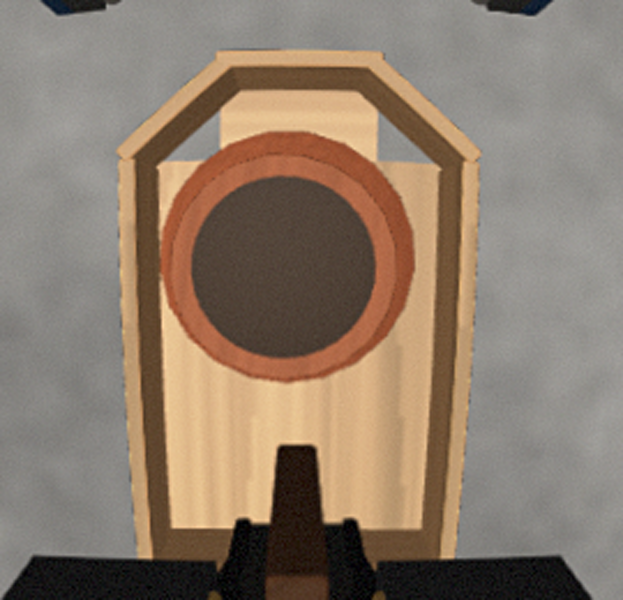

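The tray is square to the bay, with its nose edge from (218,53) to (383,53). The posts at (105,0) and (485,0) put the bay's axis about 1.5 mm to the left.

Call:
servo_tool(
  targets=[
    {"offset":[0.001,0,0],"dr":[0,0,0]},
    {"offset":[0.003,-0.0005,0],"dr":[0,0,0]},
    {"offset":[0.0055,-0.001,0],"dr":[0,0,0]},
    {"offset":[0.008,-0.0015,0],"dr":[0,0,0]},
    {"offset":[0.0105,-0.0015,0],"dr":[0,0,0]},
    {"offset":[0.013,-0.0015,0],"dr":[0,0,0]},
    {"offset":[0.0155,-0.0015,0],"dr":[0,0,0]},
    {"offset":[0.018,-0.0015,0],"dr":[0,0,0]},
    {"offset":[0.0205,-0.0015,0],"dr":[0,0,0]},
    {"offset":[0.023,-0.0015,0],"dr":[0,0,0]},
    {"offset":[0.0255,-0.0015,0],"dr":[0,0,0]},
    {"offset":[0.028,-0.0015,0],"dr":[0,0,0]},
    {"offset":[0.03,-0.0015,0],"dr":[0,0,0]},
    {"offset":[0.032,-0.0015,0],"dr":[0,0,0]},
    {"offset":[0.034,-0.0015,0],"dr":[0,0,0]},
    {"offset":[0.036,-0.0015,0],"dr":[0,0,0]},
    {"offset":[0.038,-0.0015,0],"dr":[0,0,0]},
    {"offset":[0.04,-0.0015,0],"dr":[0,0,0]},
    {"offset":[0.042,-0.0015,0],"dr":[0,0,0]},
    {"offset":[0.044,-0.0015,0],"dr":[0,0,0]},
  ],
)

```text
time_s: 15.35
position: [0.6249, -0.1066, 0.0672]
tcp_rot: [[-0.0, 1.0, 0.001], [1.0, 0.0, -0.001], [-0.001, 0.001, -1.0]]
force: [-0.3, -5.3, -0.8]
opening: 0.161
grasp_force: 29.9
```

Call:
servo_tool(
  targets=[
    {"offset":[0.002,0,0],"dr":[0,0,0]},
    {"offset":[0.004,0,0],"dr":[0,0,0]},
    {"offset":[0.0065,0,0],"dr":[0,0,0]},
    {"offset":[0.009,0,0],"dr":[0,0,0]},
    {"offset":[0.0115,0,0],"dr":[0,0,0]},
    {"offset":[0.014,0,0],"dr":[0,0,0]},
    {"offset":[0.0165,0,0],"dr":[0,0,0]},
    {"offset":[0.019,0,0],"dr":[0,0,0]},
    {"offset":[0.0215,0,0],"dr":[0,0,0]},
    {"offset":[0.024,0,0],"dr":[0,0,0]},
    {"offset":[0.027,0,0],"dr":[0,0,0]},
    {"offset":[0.03,0,0],"dr":[0,0,0]},
    {"offset":[0.033,0,0],"dr":[0,0,0]},
    {"offset":[0.036,0,0],"dr":[0,0,0]},
    {"offset":[0.039,0,0],"dr":[0,0,0]},
    {"offset":[0.042,0,0],"dr":[0,0,0]},
    {"offset":[0.045,0,0],"dr":[0,0,0]},
    {"offset":[0.048,0,0],"dr":[0,0,0]},
    {"offset":[0.051,0,0],"dr":[0,0,0]},
    {"offset":[0.054,0,0],"dr":[0,0,0]},
  ],
)

```text
time_s: 17.02
position: [0.6252, -0.0533, 0.0675]
tcp_rot: [[-0.0, 1.0, 0.001], [1.0, 0.0, -0.002], [-0.002, 0.001, -1.0]]
force: [-0.1, -7.7, 0.0]
opening: 0.157
grasp_force: 29.9
```

```bash
python3 - <<'E'
from rig import bot, viewer
from h import *
s=bot.read_state(); print(s["time_s"],s["position"],s["force"],s["moment"],s["opening"],s["grasp_force"])
c=viewer.capture("wrist"); np.savez("wrist5.npz",**{k:np.array(v) for k,v in c.items()})
cv2.imwrite("pics/p5.png",cv2.resize(c["color"][0:260,100:430,::-1],(760,600),interpolation=cv2.INTER_CUBIC))
E
```

```text
17.0167 [ 0.6251953  -0.05334991  0.06745439] [-0.07708048 -7.72677779  0.04932542] [-1.40050247  0.02742866  0.01077857] 0.15744491467130903 29.933370142243803
```

View pics/p5.png

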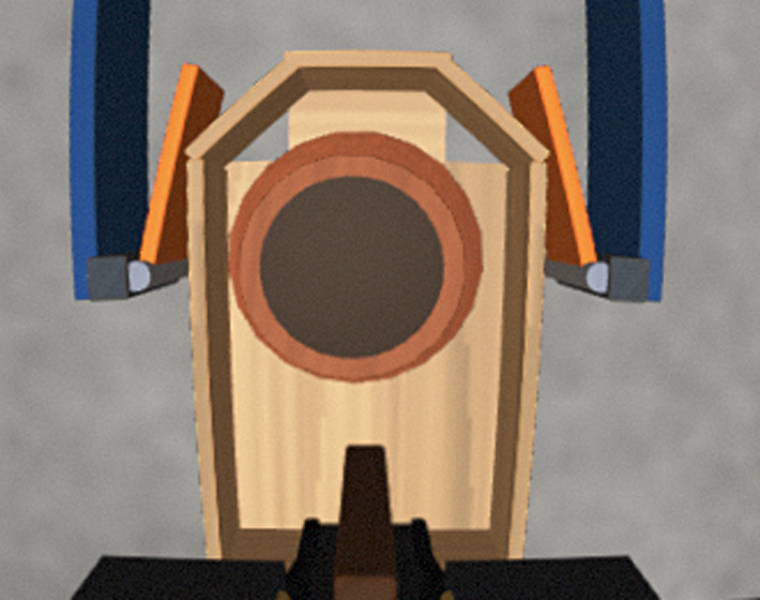

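Both leaves are open, and the tray (mid 367) is centred between the hinges (139 and 598, mid 368).

Call:
servo_tool(
  targets=[
    {"offset":[0.0025,0,0],"dr":[0,0,0]},
    {"offset":[0.0055,0,0],"dr":[0,0,0]},
    {"offset":[0.009,0,0],"dr":[0,0,0]},
    {"offset":[0.0125,0,0],"dr":[0,0,0]},
    {"offset":[0.016,0,0],"dr":[0,0,0]},
    {"offset":[0.0195,0,0],"dr":[0,0,0]},
    {"offset":[0.023,0,0],"dr":[0,0,0]},
    {"offset":[0.0265,0,0],"dr":[0,0,0]},
    {"offset":[0.03,0,0],"dr":[0,0,0]},
    {"offset":[0.0335,0,0],"dr":[0,0,0]},
    {"offset":[0.037,0,0],"dr":[0,0,0]},
    {"offset":[0.0405,0,0],"dr":[0,0,0]},
    {"offset":[0.044,0,0],"dr":[0,0,0]},
    {"offset":[0.0475,0,0],"dr":[0,0,0]},
    {"offset":[0.051,0,0],"dr":[0,0,0]},
    {"offset":[0.0545,0,0],"dr":[0,0,0]},
    {"offset":[0.058,0,0],"dr":[0,0,0]},
    {"offset":[0.0615,0,0],"dr":[0,0,0]},
    {"offset":[0.065,0,0],"dr":[0,0,0]},
    {"offset":[0.068,0,0],"dr":[0,0,0]},
  ],
)

```text
time_s: 18.73
position: [0.6244, 0.0157, 0.0671]
tcp_rot: [[-0.0, 1.0, -0.001], [1.0, 0.0, -0.001], [-0.001, -0.001, -1.0]]
force: [-0.2, -5.5, -0.4]
opening: 0.164
grasp_force: 29.9
```

Call:
servo_tool(
  targets=[
    {"offset":[0.003,0,0],"dr":[0,0,0]},
    {"offset":[0.006,0,0],"dr":[0,0,0]},
    {"offset":[0.0095,0,0],"dr":[0,0,0]},
    {"offset":[0.013,0,0],"dr":[0,0,0]},
    {"offset":[0.0165,0,0],"dr":[0,0,0]},
    {"offset":[0.02,0,0],"dr":[0,0,0]},
    {"offset":[0.0235,0,0],"dr":[0,0,0]},
    {"offset":[0.027,0,0],"dr":[0,0,0]},
    {"offset":[0.0305,0,0],"dr":[0,0,0]},
    {"offset":[0.034,0,0],"dr":[0,0,0]},
    {"offset":[0.0375,0,0],"dr":[0,0,0]},
    {"offset":[0.041,0,0],"dr":[0,0,0]},
    {"offset":[0.0445,0,0],"dr":[0,0,0]},
    {"offset":[0.048,0,0],"dr":[0,0,0]},
    {"offset":[0.0515,0,0],"dr":[0,0,0]},
    {"offset":[0.0545,0,0],"dr":[0,0,0]},
    {"offset":[0.057,0,0],"dr":[0,0,0]},
    {"offset":[0.0595,0,0],"dr":[0,0,0]},
    {"offset":[0.0615,0,0],"dr":[0,0,0]},
    {"offset":[0.063,0,0],"dr":[0,0,0]},
  ],
)

```text
time_s: 20.4
position: [0.6241, 0.0786, 0.0671]
tcp_rot: [[-0.0, 1.0, -0.001], [1.0, 0.0, -0.001], [-0.001, -0.001, -1.0]]
force: [-0.5, -6.5, 0.1]
opening: 0.158
grasp_force: 29.9
```

```bash
python3 - <<'E'
from rig import bot, viewer
from h import *
s=bot.read_state(); print(s["time_s"],s["position"],s["force"],s["moment"],s["opening"],s["grasp_force"])
c=viewer.capture("wrist"); np.savez("wrist6.npz",**{k:np.array(v) for k,v in c.items()})
cv2.imwrite("pics/p6.png",cv2.resize(c["color"][0:260,100:430,::-1],(760,600),interpolation=cv2.INTER_CUBIC))
E
```

```text
20.4 [0.624103   0.07861157 0.06707323] [-0.51609445 -6.47309813  0.07118317] [-1.0438787   0.01776665 -0.04152666] 0.1581172907068745 29.93257919792086
```

View pics/p6.png

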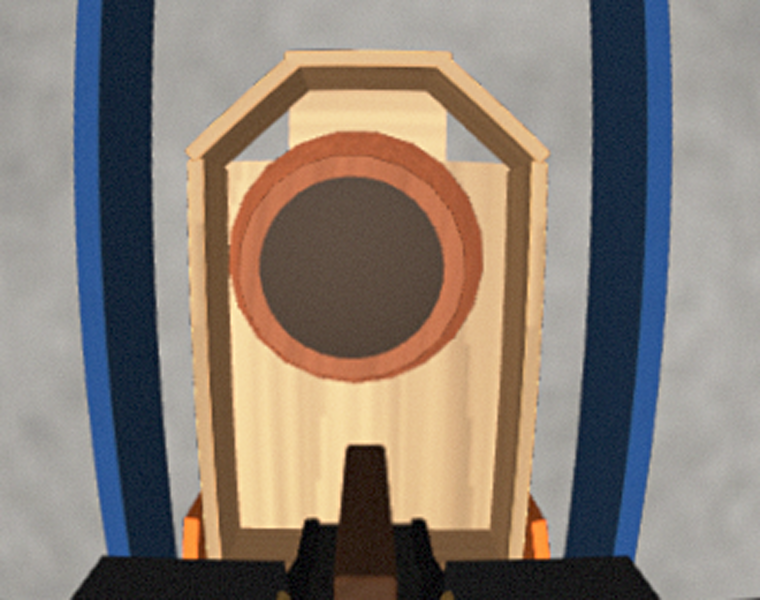

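The tray is straight and clear of both walls, and the stop is still beyond the top edge of the picture, so I go on more slowly.

Call:
servo_tool(
  targets=[
    {"offset":[0.001,0,0],"dr":[0,0,0]},
    {"offset":[0.002,0,0],"dr":[0,0,0]},
    {"offset":[0.0035,0,0],"dr":[0,0,0]},
    {"offset":[0.005,0,0],"dr":[0,0,0]},
    {"offset":[0.0065,0,0],"dr":[0,0,0]},
    {"offset":[0.008,0,0],"dr":[0,0,0]},
    {"offset":[0.0095,0,0],"dr":[0,0,0]},
    {"offset":[0.011,0,0],"dr":[0,0,0]},
    {"offset":[0.0125,0,0],"dr":[0,0,0]},
    {"offset":[0.014,0,0],"dr":[0,0,0]},
    {"offset":[0.0155,0,0],"dr":[0,0,0]},
    {"offset":[0.017,0,0],"dr":[0,0,0]},
    {"offset":[0.018,0,0],"dr":[0,0,0]},
    {"offset":[0.019,0,0],"dr":[0,0,0]},
    {"offset":[0.02,0,0],"dr":[0,0,0]},
    {"offset":[0.021,0,0],"dr":[0,0,0]},
    {"offset":[0.022,0,0],"dr":[0,0,0]},
  ],
)

```text
time_s: 21.87
position: [0.624, 0.1003, 0.0671]
tcp_rot: [[-0.0, 1.0, -0.001], [1.0, 0.0, -0.001], [-0.001, -0.001, -1.0]]
force: [0.2, -6.3, 0.4]
opening: 0.158
grasp_force: 29.9
```

```bash
python3 - <<'E'
from rig import bot, viewer
from h import *
s=bot.read_state(); print(s["time_s"],s["position"],s["force"])
c=viewer.capture("wrist"); np.savez("wrist7.npz",**{k:np.array(v) for k,v in c.items()})
M=mask(c,170,6,150,60,255); M[60:]=0; ys,xs=np.nonzero(M); print(len(xs), (xs.min(),xs.max(),ys.min(),ys.max()) if len(xs) else 0)
for y in(0,4,8,12,23): print(y,[fplane(c,258,y,z)[1].round(4) for z in(.008,.024,.04)], c["color"][y,258])
E
```

```text
21.8667 [0.62404038 0.10034399 0.06710017] [ 0.2119807  -6.32134159  0.37886798]
0 0
0 [np.float64(0.2629), np.float64(0.2573), np.float64(0.2517)] [179 176 172]
4 [np.float64(0.2595), np.float64(0.2542), np.float64(0.2489)] [178 173 172]
8 [np.float64(0.2563), np.float64(0.2512), np.float64(0.2461)] [170 166 163]
12 [np.float64(0.253), np.float64(0.2481), np.float64(0.2433)] [176 176 169]
23 [np.float64(0.2442), np.float64(0.2399), np.float64(0.2357)] [227 187 137]
```

Call:
servo_tool(
  targets=[
    {"offset":[0.001,0,0],"dr":[0,0,0]},
    {"offset":[0.002,0,0],"dr":[0,0,0]},
    {"offset":[0.003,0,0],"dr":[0,0,0]},
    {"offset":[0.004,0,0],"dr":[0,0,0]},
    {"offset":[0.005,0,0],"dr":[0,0,0]},
    {"offset":[0.006,0,0],"dr":[0,0,0]},
    {"offset":[0.007,0,0],"dr":[0,0,0]},
    {"offset":[0.008,0,0],"dr":[0,0,0]},
    {"offset":[0.009,0,0],"dr":[0,0,0]},
    {"offset":[0.01,0,0],"dr":[0,0,0]},
    {"offset":[0.011,0,0],"dr":[0,0,0]},
    {"offset":[0.012,0,0],"dr":[0,0,0]},
  ],
)

```text
time_s: 22.92
position: [0.6246, 0.1132, 0.067]
tcp_rot: [[0.0, 1.0, -0.0], [1.0, -0.0, -0.0], [-0.0, -0.0, -1.0]]
force: [-0.2, -6.1, 1.1]
opening: 0.16
grasp_force: 29.9
```

```bash
python3 - <<'E'
from rig import bot, viewer
from h import *
s=bot.read_state(); print(s["time_s"],s["position"],s["force"])
c=viewer.capture("wrist")
for y in range(0,26,2): print(y,[fplane(c,258,y,z)[1].round(4) for z in(.008,.024,.04)], c["color"][y,250:268:8].tolist())
E
```

```text
22.9167 [0.62456126 0.11318023 0.06700581] [-0.19471544 -6.06745518  1.07330231]
0 [np.float64(0.2758), np.float64(0.2702), np.float64(0.2646)] [[89, 12, 4], [90, 11, 18], [90, 15, 7]]
2 [np.float64(0.2741), np.float64(0.2687), np.float64(0.2632)] [[91, 32, 33], [83, 5, 1], [90, 14, 10]]
4 [np.float64(0.2725), np.float64(0.2671), np.float64(0.2618)] [[184, 184, 182], [158, 143, 136], [165, 156, 154]]
6 [np.float64(0.2708), np.float64(0.2656), np.float64(0.2604)] [[179, 181, 174], [185, 184, 180], [185, 184, 180]]
8 [np.float64(0.2692), np.float64(0.2641), np.float64(0.259)] [[182, 179, 176], [184, 182, 177], [183, 180, 177]]
10 [np.float64(0.2676), np.float64(0.2626), np.float64(0.2576)] [[187, 182, 180], [183, 181, 175], [180, 178, 173]]
12 [np.float64(0.2659), np.float64(0.2611), np.float64(0.2562)] [[184, 183, 177], [186, 185, 180], [178, 177, 172]]
14 [np.float64(0.2643), np.float64(0.2596), np.float64(0.2548)] [[182, 178, 175], [183, 181, 175], [179, 178, 172]]
16 [np.float64(0.2627), np.float64(0.2581), np.float64(0.2534)] [[182, 179, 174], [179, 176, 172], [182, 179, 177]]
18 [np.float64(0.2611), np.float64(0.2566), np.float64(0.252)] [[180, 177, 173], [182, 180, 175], [179, 176, 173]]
20 [np.float64(0.2595), np.float64(0.2551), np.float64(0.2507)] [[176, 176, 172], [177, 175, 172], [177, 178, 176]]
22 [np.float64(0.2579), np.float64(0.2536), np.float64(0.2493)] [[238, 204, 147], [235, 199, 142], [234, 198, 142]]
24 [np.float64(0.2563), np.float64(0.2521), np.float64(0.2479)] [[231, 196, 150], [228, 192, 145], [230, 190, 144]]
```

Call:
servo_tool(
  targets=[
    {"offset":[0.001,0,0],"dr":[0,0,0]},
    {"offset":[0.002,0,0],"dr":[0,0,0]},
    {"offset":[0.003,0,0],"dr":[0,0,0]},
    {"offset":[0.004,0,0],"dr":[0,0,0]},
    {"offset":[0.005,0,0],"dr":[0,0,0]},
    {"offset":[0.006,0,0],"dr":[0,0,0]},
    {"offset":[0.007,0,0],"dr":[0,0,0]},
    {"offset":[0.008,0,0],"dr":[0,0,0]},
    {"offset":[0.009,0,0],"dr":[0,0,0]},
    {"offset":[0.01,0,0],"dr":[0,0,0]},
    {"offset":[0.011,0,0],"dr":[0,0,0]},
    {"offset":[0.012,0,0],"dr":[0,0,0]},
    {"offset":[0.013,0,0],"dr":[0,0,0]},
    {"offset":[0.014,0,0],"dr":[0,0,0]},
    {"offset":[0.015,0,0],"dr":[0,0,0]},
    {"offset":[0.016,0,0],"dr":[0,0,0]},
    {"offset":[0.017,0,0],"dr":[0,0,0]},
    {"offset":[0.0175,0,0],"dr":[0,0,0]},
    {"offset":[0.018,0,0],"dr":[0,0,0]},
  ],
)

```text
time_s: 24.55
position: [0.6246, 0.1312, 0.067]
tcp_rot: [[0.0, 1.0, -0.0], [1.0, -0.0, -0.0], [-0.0, -0.0, -1.0]]
force: [-0.4, -4.4, -0.5]
opening: 0.158
grasp_force: 29.9
```

Call:
servo_tool(
  targets=[
    {"offset":[0.0005,0,0],"dr":[0,0,0]},
    {"offset":[0.001,0,0],"dr":[0,0,0]},
    {"offset":[0.0015,0,0],"dr":[0,0,0]},
    {"offset":[0.002,0,0],"dr":[0,0,0]},
  ],
)

```text
time_s: 24.88
position: [0.6246, 0.1331, 0.067]
tcp_rot: [[0.0, 1.0, -0.0], [1.0, -0.0, 0.0], [0.0, -0.0, -1.0]]
force: [-0.3, -5.0, -0.6]
opening: 0.16
grasp_force: 29.9
```

Call:
servo_tool(
  targets=[
    {"offset":[0.0005,0,0],"dr":[0,0,0]},
    {"offset":[0.001,0,0],"dr":[0,0,0]},
    {"offset":[0.0015,0,0],"dr":[0,0,0]},
    {"offset":[0.002,0,0],"dr":[0,0,0]},
  ],
)

```text
time_s: 25.22
position: [0.6246, 0.1351, 0.067]
tcp_rot: [[0.0, 1.0, -0.0], [1.0, -0.0, 0.0], [0.0, -0.0, -1.0]]
force: [0.4, -3.7, -0.9]
opening: 0.159
grasp_force: 29.9
```

Call:
servo_tool(
  targets=[
    {"offset":[0.0004,0,0],"dr":[0,0,0]},
    {"offset":[0.0008,0,0],"dr":[0,0,0]},
    {"offset":[0.0012,0,0],"dr":[0,0,0]},
  ],
)

```text
time_s: 25.47
position: [0.6248, 0.1354, 0.0671]
tcp_rot: [[-0.001, 1.0, 0.0], [1.0, 0.001, -0.002], [-0.002, 0.0, -1.0]]
force: [0.0, -7.1, 1.5]
opening: 0.159
grasp_force: 29.9
```

Call:
servo_tool(
  targets=[
    {"offset":[0.0004,0,0],"dr":[0,0,0]},
    {"offset":[0.0008,0,0],"dr":[0,0,0]},
    {"offset":[0.0012,0,0],"dr":[0,0,0]},
  ],
)

```text
time_s: 25.72
position: [0.6249, 0.1361, 0.0672]
tcp_rot: [[-0.001, 1.0, 0.0], [1.0, 0.001, -0.002], [-0.002, 0.0, -1.0]]
force: [0.1, -8.6, 1.1]
opening: 0.162
grasp_force: 29.9
```

Call:
servo_tool(
  targets=[
    {"offset":[0.0004,0,0],"dr":[0,0,0]},
    {"offset":[0.0008,0,0],"dr":[0,0,0]},
    {"offset":[0.0012,0,0],"dr":[0,0,0]},
  ],
)

```text
time_s: 25.97
position: [0.6249, 0.1369, 0.0673]
tcp_rot: [[-0.001, 1.0, 0.0], [1.0, 0.001, -0.003], [-0.003, 0.0, -1.0]]
force: [-0.5, -9.9, 0.3]
opening: 0.16
grasp_force: 29.9
```

Call:
servo_tool(
  targets=[
    {"offset":[0.0004,0,0],"dr":[0,0,0]},
    {"offset":[0.0008,0,0],"dr":[0,0,0]},
    {"offset":[0.0012,0,0],"dr":[0,0,0]},
    {"offset":[0.0016,0,0],"dr":[0,0,0]},
    {"offset":[0.002,0,0],"dr":[0,0,0]},
    {"offset":[0.0024,0,0],"dr":[0,0,0]},
    {"offset":[0.0028,0,0],"dr":[0,0,0]},
  ],
)

```text
time_s: 26.55
position: [0.625, 0.1387, 0.0675]
tcp_rot: [[-0.001, 1.0, 0.0], [1.0, 0.001, -0.004], [-0.004, 0.0, -1.0]]
force: [-0.5, -12.8, 1.3]
opening: 0.162
grasp_force: 29.9
```

Call:
servo_tool(
  targets=[
    {"offset":[0.0004,0,0],"dr":[0,0,0]},
    {"offset":[0.0008,0,0],"dr":[0,0,0]},
    {"offset":[0.001,0,0],"dr":[0,0,0]},
    {"offset":[0.001,0,0],"dr":[0,0,0]},
  ],
)

```text
time_s: 26.88
position: [0.625, 0.1394, 0.0675]
tcp_rot: [[-0.001, 1.0, 0.0], [1.0, 0.001, -0.005], [-0.005, 0.0, -1.0]]
force: [-1.3, -12.1, 2.1]
opening: 0.16
grasp_force: 29.9
```

Call:
servo_tool(
  targets=[
    {"offset":[0.0004,0,0],"dr":[0,0,0]},
    {"offset":[0.0008,0,0],"dr":[0,0,0]},
    {"offset":[0.0008,0,0],"dr":[0,0,0]},
    {"offset":[0.0008,0,0],"dr":[0,0,0]},
    {"offset":[0.0008,0,0],"dr":[0,0,0]},
    {"offset":[0.0008,0,0],"dr":[0,0,0]},
    {"offset":[0.0008,0,0],"dr":[0,0,0]},
    {"offset":[0.0008,0,0],"dr":[0,0,0]},
    {"offset":[0.0008,0,0],"dr":[0,0,0]},
  ],
)

```text
time_s: 27.63
position: [0.6251, 0.1399, 0.0675]
tcp_rot: [[-0.001, 1.0, 0.0], [1.0, 0.001, -0.005], [-0.005, 0.0, -1.0]]
force: [0.5, -13.0, 2.4]
opening: 0.157
grasp_force: 29.9
```

Call:
servo_tool(
  targets=[
    {"offset":[-0.0005,0,0],"dr":[0,0,0]},
    {"offset":[-0.001,0,0],"dr":[0,0,0]},
    {"offset":[-0.0015,0,0],"dr":[0,0,0]},
    {"offset":[-0.002,0,0],"dr":[0,0,0]},
    {"offset":[-0.0025,0,0],"dr":[0,0,0]},
    {"offset":[-0.003,0,0],"dr":[0,0,0]},
    {"offset":[-0.0035,0,0],"dr":[0,0,0]},
    {"offset":[-0.004,0,0],"dr":[0,0,0]},
    {"offset":[-0.0045,0,0],"dr":[0,0,0]},
    {"offset":[-0.0045,0,0],"dr":[0,0,0]},
  ],
)

```text
time_s: 28.47
position: [0.6247, 0.1389, 0.067]
tcp_rot: [[0.0, 1.0, 0.0], [1.0, -0.0, 0.0], [0.0, 0.0, -1.0]]
force: [0.2, -3.8, -1.2]
opening: 0.155
grasp_force: 29.9
```

Call:
servo_tool(
  targets=[
    {"offset":[-0.0004,0,0],"dr":[0,0,0]},
    {"offset":[-0.0008,0,0],"dr":[0,0,0]},
    {"offset":[-0.0012,0,0],"dr":[0,0,0]},
    {"offset":[-0.0016,0,0],"dr":[0,0,0]},
    {"offset":[-0.0016,0,0],"dr":[0,0,0]},
    {"offset":[-0.0016,0,0],"dr":[0,0,0]},
  ],
)

```text
time_s: 28.97
position: [0.6246, 0.1374, 0.067]
tcp_rot: [[0.0, 1.0, -0.0], [1.0, -0.0, 0.0], [0.0, -0.0, -1.0]]
force: [0.7, -1.4, -1.4]
opening: 0.162
grasp_force: 29.9
```

Call:
servo_tool(
  targets=[
    {"offset":[0,0,0],"dr":[0,0,0]},
    {"offset":[0,0,0],"dr":[0,0,0]},
    {"offset":[0,0,0],"dr":[0,0,0]},
    {"offset":[0,0,0],"dr":[0,0,0]},
    {"offset":[0,0,0],"dr":[0,0,0]},
    {"offset":[0,0,0],"dr":[0,0,0]},
    {"offset":[0,0,0],"dr":[0,0,0]},
    {"offset":[0,0,0],"dr":[0,0,0]},
    {"offset":[0,0,-0.004],"dr":[0,0,0]},
    {"offset":[0,0,-0.014],"dr":[0,0,0]},
    {"offset":[0,0,-0.03],"dr":[0,0,0]},
    {"offset":[0,0,-0.05],"dr":[0,0,0]},
    {"offset":[0,0,-0.072],"dr":[0,0,0]},
    {"offset":[0,0,-0.094],"dr":[0,0,0]},
    {"offset":[0,0,-0.115],"dr":[0,0,0]},
    {"offset":[0,0,-0.13],"dr":[0,0,0]},
    {"offset":[0,0,-0.14],"dr":[0,0,0]},
    {"offset":[0,0,-0.14],"dr":[0,0,0]},
    {"offset":[0,0,-0.14],"dr":[0,0,0]},
  ],
  gripper=-1,
)

```text
time_s: 30.55
position: [0.6247, 0.1372, 0.2077]
tcp_rot: [[0.0, 1.0, 0.001], [1.0, -0.0, 0.0], [0.0, 0.001, -1.0]]
force: [-1.1, -0.6, -0.8]
opening: 0.997
grasp_force: 0.0
```

```bash
python3 - <<'E'
from rig import bot, viewer
from h import *
s=bot.read_state(); print(s["time_s"],s["position"],s["force"])
I=[]
for n in("wrist","scene"): I.append(viewer.capture(n)["color"][:,:,::-1])
I[0]=cv2.resize(I[0][0:290,110:400],(400,400),interpolation=cv2.INTER_CUBIC)
I[1]=cv2.resize(I[1][120:290,220:390],(400,400),interpolation=cv2.INTER_CUBIC)
cv2.imwrite("pics/p8.png",np.hstack(I))
E
```

```text
30.55 [0.62471105 0.13717898 0.20766575] [-1.08500266 -0.56392464 -0.78501674]
```

View pics/p8.png

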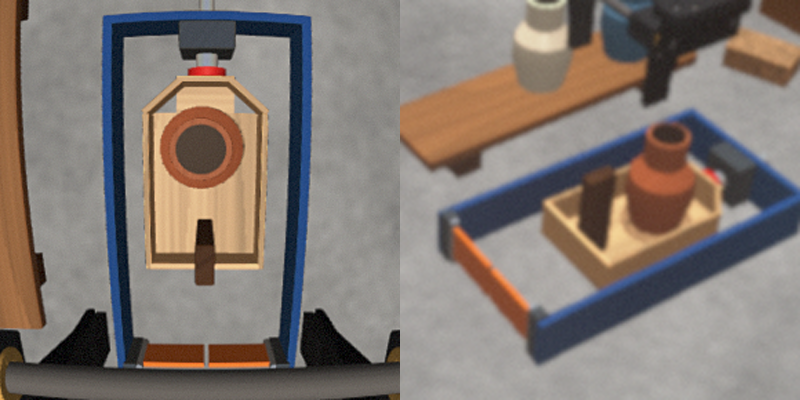

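The tray nose at (207,78) touches the red pad. The gate is shut (about (207,355)), the jar is upright on the cork, and the gripper is clear.

```bash
python3 -c "
from rig import ticket
print(ticket.hand_in())"
```

```text
the job is handed in; nothing more can be done
None
```

The job is handed in, verdict not returned: in the last pictures the jar stands on the cork, the tray touches the red pad and the gate is shut; I pressed the pad with about 9–10 N (estimated from the spring) for over half a second.

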